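# Unclamp a jaw block and show it to the inspection camera

### The arm

A 6-joint arm with a two-finger parallel gripper is mounted at the origin on a cart in front of the work surface, level with it; the furniture and walls round the work are solid. World frame = base frame: x ahead of the robot, y to its left, z up, the work surface at z = 0. Lengths are in m, angles in degrees, forces in N, time in s.
With the tool pointing down it reaches from about 0.375 to 0.9 m from the base axis. Payload 3.1 kg.
Tool frame: the origin (TCP) lies between the finger pads; the fingertips stand 11 mm ahead of it and the grasp point (between the pads) lies 8 mm behind it; z points along the fingers, y is the line along which they close (so a half turn about z gives the same grasp; the last joint's range is limited). The gripper opens to 87 mm and grips with 3 to 60 N. Pads are 19 mm wide; open, the fingers measure 117 mm over their backs; the gripper's body (75 mm by 190 mm) begins 51 mm behind the grasp point.
Start: joints at [-83.394, 30.224, 82.088, -0, 67.689, -10.227], TCP at [0.181, -0.598, 0.234] pointing down, gripper open.
Joint ranges: [-176.69, 176.69], [-43.24, 126.21], [12.49, 139.97], [-82, 262], [0, 151.66], [-163.58, 163.58]. Speed limits (degrees/s): [159.86, 159.86, 180, 180, 180, 180].

### API

Orientations are given as a 3x3 rotation matrix whose columns are the frame's x, y, z axes.
In Python, from rig import bot, viewer, workorder, nets gives the robot as it stands. The module is installed in compiled form; this text tells all that it offers.
- The arm moves only by the tool move_arm, never from a script. Its argument "increments" is a list of rows, each a list of 7 numbers: the shift along the tool's x, y, z normalised to -1 to 1, where 1 is 0.3 m, then the turn, a rotation vector about the tool's x, y, z normalised to -1 to 1, where 1 is pi rad, then the opening, from 0 (shut) to 1 (fully open). In form: [[tx, ty, tz, wx, wy, wz, grip], ...]. A call has 1 to 10 rows; each row is the pose to reach, as a shift and turn from the pose commanded when the call began, along the tool's axes at that moment, turning the shorter way round; what a row does not reach only later rows make up. A row lasts 1/12 s, in which the tool goes at most 41.7 mm and 7.16 degrees, less where a joint would pass 70% of its speed; a pose out of reach is approached as far as the arm can. A call with a number of a shift or a turn outside -1 to 1 is refused whole. A call with a gripper value outside its range is refused whole. The fingers move at their own pace and stop on an object; the grip force is fixed at half the most. Time passes only in rows, so rows that repeat a pose let the fingers close. It gives the time, the measured TCP pose, the force, the opening and the grip force at its end, in the units of the state.
- bot.read_state(): the state, without advancing time (a new reading comes with each control period).
- viewer.capture(name): name is "scene" or "top" or "wrist"; returns a dict with "image" (480x640x3 uint8, blue, green, red), "K" (3x3 intrinsics, pixels), "eye" and "orientation" of the camera in the world. Camera axes: x right, y up, looking along -z (the intrinsics and any distortion apply to the point x, -y, -z); pixel columns grow to the right and rows downward; lengths in m; the calibration is good to about 2 mm. The wrist camera is an equidistant fisheye: a pixel r from the principal point sees the ray r / f radians off the axis. A picture is of the moment at which its call begins. There is no depth.
- workorder.hand_in(): hands the job in; it is judged then, once.
Trained networks look in the newest picture that a camera, given by its name, has taken for a name from the list of things; names that differ only in an ending like _2 or _b are one class to them, and where a whole thing is asked for, a point or a joint stands for the part that bears it (a point fixed in the world has none). Each returns a list of dicts, best first, with "conf" (0 to 1); they miss things now and then, are a little off and sometimes report something else, mostly with a low value. They report only what shows in the picture. A call takes as long as a camera call. They do not tell look-alikes from the thing itself.
- nets.find_in(camera, thing): "location" ([column, row] in pixels, amid what is visible of it).
The state is a dict: "time_s": time; "joint_positions": joint angles; "qvel": joint speeds; "tau": joint torques, N m; "position": TCP position; "tcp_rot": TCP orientation; "force": force on the tool from outside, world axes, zero at the start; "moment": the same for the moment, N m; "opening": opening from 0.0 (shut) to 1.0 (fully open); "grasp_force": force on a finger pad.
Only numpy, scipy, OpenCV 4.12 (cv2) and the standard library are available. Lean on these libraries where they do the work, as an engineer would, in place of code of your own. Each camera call takes 0.05 s, during which the arm holds its last target. There are 200 camera calls.

### The job

Swing the arm of the hold-down clamp (the one with the red handle) right up and back, and leave it open; then take the steel jaw block out from under it and hold it up still in front of the inspection camera, on the lens axis, with the block's near end 90 mm in front of the lens. Turn and tip it so that its long axis lies along the lens axis (the lens looks slightly downwards) with the end that has the dark round hole towards the lens, the face with the two holes upwards and its short edges level. Touch neither the camera nor its stand, leave the other things where they are, and finish while still holding the block there in the air.

Things in the scene. Friction and masses are not known exactly. Their poses are not given: they have to be found in the camera images.
- clamp_fixture_arm (a joint): hinge of the arm of the hold-down clamp: 0 = arm level; it starts slackened at about 0.1, just over the block, grows as the arm swings up and back, stop at 1.36 rad; it stays wherever it is left (friction about 0.08 N m, no spring)
- clamp_handle (a point): point in the red handle of the clamp arm, near its top. The handle is 20 mm wide (y), about 18 mm thick; with the arm down it stands at the rear, 75 to 137 mm above the table, leaning back about 15 degrees, this point 120 mm up and 26 mm behind the hinge. It opens moving back (+x of the fixture) and down round the hinge, and ends nearly level, this point 36 mm up
- clamp_hinge (a point): middle of the clamp arm's hinge, 46 mm above the table. Axes of the fixture: x from the block towards the handle, y along the hinge, z up. The arm is a bar 19 mm wide reaching 108 mm forward (-x), underside 40 mm above the table; cheeks 22 mm before and behind the hinge, 57 mm high. Wide open the bar stands 150 mm high, leaning 12 degrees to the front
- block_center (a point): centre (half-way up) of the steel jaw block under the clamp arm: 42 x 68 x 26 mm (x, y, z), 0.4 to 0.7 kg; y = long axis, z up through the face with the two holes. It lies about 93 mm in front of the hinge, long axis roughly along the fixture, on the 12 mm base plate; the -y end, which starts towards the hinge, has a dark round hole
- block: the same block; origin at the centre of its underside, same axes
- camera_head: the inspection camera's head, a ribbed aluminium box with a black lens, on a post. Origin at the centre of the lens front, about 270 mm above the table; x = the lens axis, out of the lens, in the direction it looks (20 degrees below level), y level. The lens is 42 mm across and 53 mm long, the box behind it 46 x 46 x 62 mm
- view_point (a point): point on the lens axis 124 mm in front of the lens, about 228 mm above the table: here the block's centre belongs (its near end is then 90 mm from the lens). Axes as camera_head
- camera_stand: the camera's fixed stand: base plate 170 x 100 x 14 mm on the table and a round post 340 mm high, 75 mm behind (-x of) this origin; the origin is on the table, 55 mm behind the lens front. x = level direction in which the camera looks
- clamp_fixture: the clamp fixture; origin on the table, 42 mm in front of the hinge; its base plate, 150 x 90 x 12 mm, reaches 79 mm forward (-x) and 71 mm back; axes as clamp_hinge
- small_block_center (a point): centre of a smaller steel jaw block, 34 x 56 x 20 mm, on the table: a bystander
- mount_center (a point): centre of a cylindrical specimen mount, 30 mm across, 22 mm high: a bystander
- ball_box_center (a point): centre of a small closed box, 42 x 62 x 21 mm: a bystander
Things that resemble listed ones, but are neither listed nor needed, are in the scene too. There is more than one size of the clamp_fixture; the job needs the larger.

How it is judged (in metres and radians):
On the way, in this order (a step that is already met when the one before it is completed fails the run):
1. the clamp arm is swung back (beyond 1.15 rad) with the block still lying on the plate (value of joint clamp_fixture_arm above 1.15 rad and z of block in the frame of clamp_fixture below 0.02 m and horizontal distance between block and clamp_fixture below 0.085 m), for 0.2 s.
2. the block is lifted clear of the fixture in the fingers (height (world z) of block above 0.06 m and contact force between the fingers and block above 1 N and contact force between block and clamp_fixture below 0.1 N), for 0.2 s.
At the end, for the whole second after the job is handed in: The block is held by the fingers alone, at rest (under 30 mm/s), its centre within 22 mm of the view point, its long axis within 12 degrees of the lens axis with the right end to the lens, its holed face up and its short edges level within 12 degrees; the clamp arm is still open (over 1.0 rad) (distance between block_center and view_point below 0.022 m and angle between the y axis of block and the x axis of camera_head, either way round below 0.21 rad and y of camera_head in the frame of block below -0.05 m and angle between block's own z axis and vertical below 0.61 rad and angle between block's own x axis and vertical between 1.36 and 1.78 rad and contact force between the fingers and block above 1 N and contact force between block and clamp_fixture below 0.1 N and contact force between block and camera_stand below 0.1 N and linear speed of block below 0.03 m/s and value of joint clamp_fixture_arm above 1 rad); the arm keeps its last pose, push and grip.
It fails at once if the camera or its stand is touched (contact force between any of the arm, the fingers, block and camera_stand above 1 N).
It fails at once if a bystander is displaced by more than 20 mm (distance of any of small_block_center, mount_center, ball_box_center from where it was at the start of the episode above 0.02 m).
It also fails if it takes over 59 s, if anything falls off the work surface, if the arm or the gripper's body presses on something with over 40 N, if the wrist force passes 120 N, or if a joint passes its speed limit or range.

## Working session

There is one attempt and no reset: what is moved stays moved. The work goes in short steps, Python scripts to look and compute and a tool call to move; the robot and the scene stay as the last step left them, time stands still between calls to the robot, and variables do not carry over. Pictures are saved under pics/ and viewed, at most 10 in all, crops included, and the job is handed in when it is done.

Besides the shell and the picture viewer there is one more tool, called after ">>>" by a JSON object that holds its "name" and its "arguments". move_arm: Moves the arm, as the interface text tells. Its arguments: {"type":"object","properties":{"increments":{"type":"array"}},"required":["increments"]}

```bash
mkdir -p pics; cat > h.py <<'E'
import numpy as np, cv2
from rig import bot, viewer, workorder, nets
def snap(n,f=None):
    c=viewer.capture(n)
    if f: cv2.imwrite('pics/'+f,c['image'])
    return c
def ray(c,p,fish=False):
    K=np.array(c['K']);x=(p[0]-K[0,2])/K[0,0];y=(p[1]-K[1,2])/K[1,1]
    if fish:
        r=np.hypot(x,y);s=np.sin(r)/r if r>1e-9 else 1;d=np.array([x*s,-y*s,-np.cos(r)])
    else: d=np.array([x,-y,-1.])
    d=np.array(c['orientation'])@d
    return np.array(c['eye']),d/np.linalg.norm(d)
def atz(c,p,z,fish=False):
    e,d=ray(c,p,fish);return e+d*(z-e[2])/d[2]
def tri(*a):
    A=0;b=0
    for e,d in a:
        M=np.eye(3)-np.outer(d,d);A=A+M;b=b+M@e
    x=np.linalg.solve(A,b);return x,[np.linalg.norm((np.eye(3)-np.outer(d,d))@(x-e)) for e,d in a]
def proj(c,X,fish=False):
    v=np.array(c['orientation']).T@(np.array(X)-c['eye']);x,y,z=v[0],-v[1],-v[2];K=np.array(c['K'])
    if fish:
        t=np.arctan2(np.hypot(x,y),z);h=np.hypot(x,y);x,y=x/h*t,y/h*t
    else: x,y=x/z,y/z
    return np.array([K[0,0]*x+K[0,2],K[1,1]*y+K[1,2]])
E
python3 - <<'E'
from h import *
for n in ['scene','top','wrist']:
    c=snap(n,n+'0.png'); print(n,np.round(c['eye'],3))
    for t in ['clamp_handle','clamp_hinge','block_center','camera_head','camera_stand','clamp_fixture','small_block_center','mount_center','ball_box_center']:
        print(' ',t,[(np.round(d['location']).astype(int).tolist(),round(d['conf'],2)) for d in nets.find_in(n,t)][:4])
E
```

```text
scene [0.065 0.563 1.024]
  clamp_handle [([383, 240], 0.71), ([271, 334], 0.67), ([379, 251], 0.6), ([408, 267], 0.52)]
  clamp_hinge [([381, 251], 0.97), ([274, 347], 0.73), ([387, 344], 0.47)]
  block_center [([409, 270], 0.68)]
  camera_head [([246, 168], 0.83)]
  camera_stand [([232, 218], 0.83)]
  clamp_fixture [([279, 345], 0.89), ([384, 253], 0.64)]
  small_block_center [([385, 348], 0.8)]
  mount_center [([344, 206], 0.6), ([234, 219], 0.22)]
  ball_box_center [([323, 408], 0.76)]
top [0.396 0.065 1.484]
  clamp_handle [([397, 236], 0.8), ([258, 240], 0.55)]
  clamp_hinge [([258, 253], 0.78), ([395, 236], 0.74)]
  block_center [([401, 266], 0.61)]
  camera_head [([296, 132], 0.77)]
  camera_stand [([295, 150], 0.82), ([390, 237], 0.49)]
  clamp_fixture [([260, 250], 0.93), ([393, 236], 0.57)]
  small_block_center [([297, 152], 0.73), ([325, 309], 0.64), ([406, 166], 0.23)]
  mount_center [([408, 166], 0.66), ([252, 315], 0.48)]
  ball_box_center [([249, 314], 0.64)]
wrist [ 0.25  -0.577  0.384]
  clamp_handle []
  clamp_hinge []
  block_center []
  camera_head []
  camera_stand []
  clamp_fixture []
  small_block_center []
  mount_center []
  ball_box_center []
```

View pics/scene0.png

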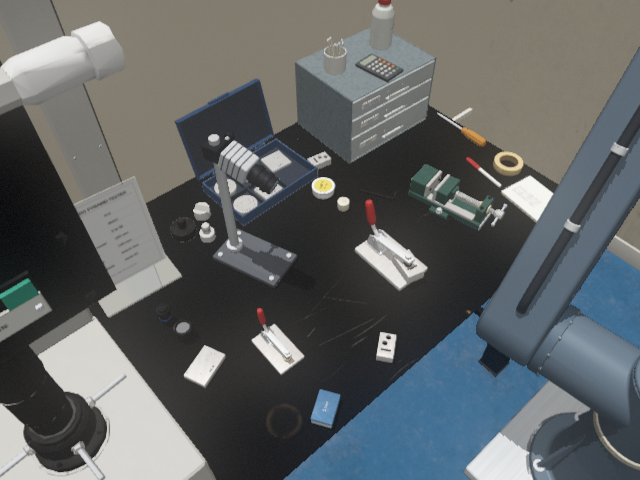

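View pics/top0.png

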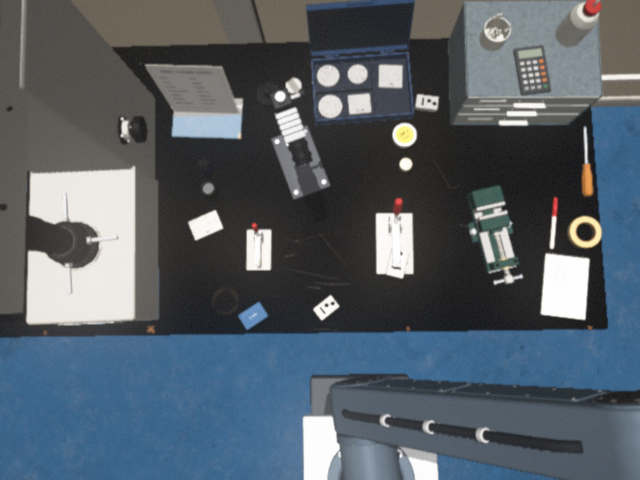

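The larger clamp is the one at top (394,243) / scene (391,257). Its look-alike is the smaller clamp at top (258,250) / scene (277,348). For the block, the candidates are the block under the bar at top (398,268), the small block at (326,307) and another at (427,102). I'll check the choice in one close crop.

```bash
python3 - <<'E'
from h import *
t=cv2.imread('pics/top0.png');s=cv2.imread('pics/scene0.png')
f=lambda i,x,y,w,h:cv2.resize(i[y:y+h,x:x+w],(400,300),interpolation=cv2.INTER_CUBIC)
a=np.vstack([np.hstack([f(t,345,195,108,81+9),f(s,340,190,120,90+10)]),np.hstack([f(t,240,80,140,105+20),f(s,180,120,160,120+40)])])
cv2.imwrite('pics/crop1.png',a)
E
```

```text
(no output)
```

View pics/crop1.png

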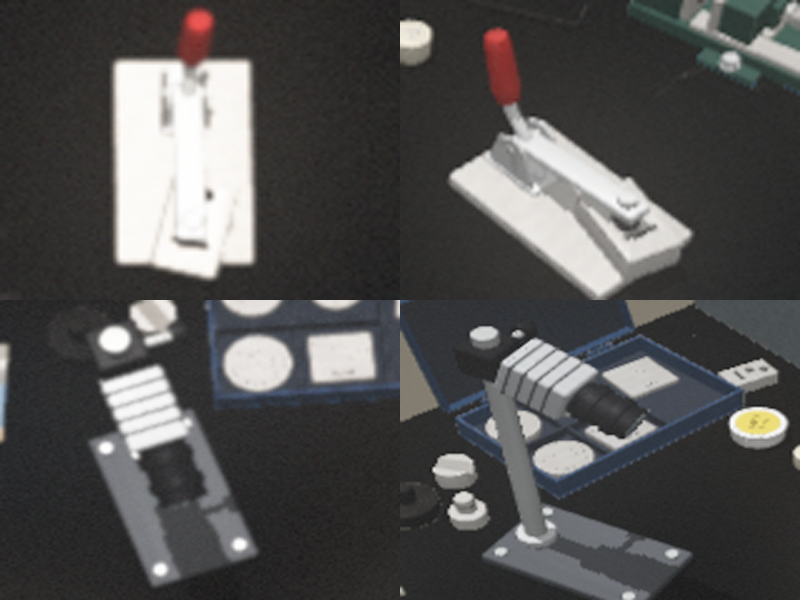

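Top left shows the larger clamp with its block yawed slightly under the bar, front edge at top (386,274)–(404,278). Bottom left shows the camera stand corners. Next I compute the poses.

```bash
python3 - <<'E'
from h import *
c=snap('top');s=snap('scene')
P=lambda L,z:np.array([atz(c,p,z) for p in L])
pl=P([(375.8,213),(412.5,213),(413.9,273.6),(376.3,273.9)],.012)
print(np.round(pl,3).tolist(),'c',pl.mean(0).round(3));
d=lambda v:np.degrees(np.arctan2(v[1],v[0]))
print('x ang',d(pl[0]-pl[3]),d(pl[1]-pl[2]),d(pl[0]-pl[1])-90,d(pl[3]-pl[2])-90)
b=P([(386.3,274.5),(403.6,278.1),(408.7,251.1),(392.3,248.4)],.038)
print(np.round(b,3).tolist(),b.mean(0).round(3),d(b[3]-b[0]),d(b[2]-b[1]),d(b[0]-b[1])-90)
st=P([(271.5,138.3),(306.5,126.7),(330,184.2),(295,198.8)],.014)
print(np.round(st,3).tolist(),'stand c',st.mean(0).round(3),d(st[2]-st[1]),d(st[3]-st[0]),np.linalg.norm(st[2]-st[1]))
# handle
print('handle',tri(ray(c,(397.5,206)),ray(s,(371,210))))
# lens front center estimates scene (640-400)*.4+180
print('lens',tri(ray(c,(302,161)),ray(s,(276,180))))
for n,p in [('small',(325,308)),('mount',(406,164)),('box',(252,316))]: print(n,atz(c,p,.015).round(3))
print(bot.read_state()['tcp_rot'])
E
```

```text
[[0.642, -0.029, 0.012], [0.64, -0.12, 0.012], [0.489, -0.118, 0.012], [0.49, -0.026, 0.012]] c [ 0.565 -0.073  0.012]
x ang -1.0035743154166106 -0.6352168804826669 -1.0591306574306714 -0.4388528360004216
[[0.486, -0.048, 0.038], [0.477, -0.09, 0.038], [0.542, -0.104, 0.038], [0.549, -0.065, 0.038]] [ 0.514 -0.077  0.038] -14.485702140951272 -12.463599952630343 -12.70255954838035
[[0.839, 0.232, 0.014], [0.868, 0.142, 0.014], [0.717, 0.085, 0.014], [0.681, 0.173, 0.014]] stand c [0.776 0.158 0.014] -159.08108963926503 -159.5742122831054 0.16160289316255916
handle (array([ 0.63996667, -0.07311527,  0.11357222]), [np.float64(0.0003722355844729221), np.float64(0.00037223558447294)])
lens (array([0.70254077, 0.13507348, 0.29378965]), [np.float64(0.0038312223657686276), np.float64(0.0038312223657687348)])
small [0.408 0.102 0.015]
mount [ 0.765 -0.107  0.015]
box [0.391 0.281 0.015]
[[ 9.57152764e-01  2.89583470e-01 -1.19532457e-05]
 [ 2.89583471e-01 -9.57152763e-01  4.65769594e-05]
 [ 2.04683537e-06 -4.80427278e-05 -9.99999999e-01]]
```

```bash
cat >> h.py <<'E'
from scipy.spatial.transform import Rotation as Ro
def inc(p,R,p0=None,R0=None):
    s=bot.read_state();p0=np.array(s['position']) if p0 is None else p0;R0=np.array(s['tcp_rot']) if R0 is None else R0
    t=R0.T@(np.array(p)-p0)/.3;w=Ro.from_matrix(R0.T@R).as_rotvec()/np.pi
    return np.round(np.r_[t,w],3).tolist()
def down(a):
    a=np.radians(a);c,s=np.cos(a),np.sin(a);return np.array([[c,s,0],[s,-c,0],[0,0,-1.]])
H=np.array([.611,-.0735])
E
python3 - <<'E'
from h import *
R=down(-.8);x=np.array([.614,-.0735,.2])
p0=np.array(bot.read_state()['position'])
for f in (.33,.67,1): print(inc(p0+f*(x-p0),R))
print('after, in tool axes of R:',inc([.614,-.0735,.136],R,x,R))
for th in np.arange(.1,1.4,.1):
    ph=np.radians(70.6)-th;r=.084
    tip=np.array([r*np.cos(ph)-.009*np.sin(ph)-.0095,r*np.sin(ph)+.009*np.cos(ph)+.046])
    print(round(th,2),inc([.611+tip[0],-.0735,tip[1]+.011],R,np.array([.614,-.0735,.136]),R))
E
```

```text
[0.623, -0.414, 0.037, -0.0, 0.0, 0.098]
[1.265, -0.842, 0.075, -0.0, 0.0, 0.098]
[1.888, -1.256, 0.112, -0.0, 0.0, 0.098]
after, in tool axes of R: [0.0, 0.0, 0.213, 0.0, 0.0, 0.0]
0.1 [0.05, -0.001, -0.003, 0.0, 0.0, 0.0]
0.2 [0.076, -0.001, 0.008, 0.0, 0.0, 0.0]
0.3 [0.101, -0.001, 0.021, 0.0, 0.0, 0.0]
0.4 [0.125, -0.002, 0.036, 0.0, 0.0, 0.0]
0.5 [0.147, -0.002, 0.054, 0.0, 0.0, 0.0]
0.6 [0.166, -0.002, 0.074, 0.0, 0.0, 0.0]
0.7 [0.184, -0.003, 0.095, 0.0, 0.0, 0.0]
0.8 [0.2, -0.003, 0.119, 0.0, 0.0, 0.0]
0.9 [0.213, -0.003, 0.144, 0.0, 0.0, 0.0]
1.0 [0.224, -0.003, 0.17, 0.0, 0.0, 0.0]
1.1 [0.232, -0.003, 0.197, 0.0, 0.0, 0.0]
1.2 [0.237, -0.003, 0.224, 0.0, 0.0, 0.0]
1.3 [0.24, -0.003, 0.252, 0.0, 0.0, 0.0]
```

>>> {"name": "move_arm", "arguments": {"increments": [[0.623,-0.414,0,0,0,0,0],[0.623,-0.414,0,0,0,0,0],[0.623,-0.414,0,0,0,0,0],[0.623,-0.414,0,0,0,0,0],[0.623,-0.414,0,0,0,0,0],[0.623,-0.414,0,0,0,0,0],[0.623,-0.414,0,0,0,0,0]]}}

```text
time_s: 2.18
position: [0.3259, -0.4212, 0.2337]
tcp_rot: [[0.956, 0.294, 0.0], [0.294, -0.956, 0.002], [0.001, -0.002, -1.0]]
force: [-0.5, 0.4, -0.0]
opening: 0.553
grasp_force: 0.0
```

>>> {"name": "move_arm", "arguments": {"increments": [[0.623,-0.414,0,0,0,0,0],[0.623,-0.414,0,0,0,0,0],[0.623,-0.414,0,0,0,0,0],[0.623,-0.414,0,0,0,0,0],[0.623,-0.414,0,0,0,0,0],[0.623,-0.414,0,0,0,0,0],[0.623,-0.414,0,0,0,0,0]]}}

```text
time_s: 2.77
position: [0.4689, -0.2502, 0.2338]
tcp_rot: [[0.956, 0.294, 0.001], [0.294, -0.956, -0.0], [0.001, 0.0, -1.0]]
force: [0.8, -0.6, -0.4]
opening: 0.045
grasp_force: 0.0
```

```bash
python3 - <<'E'
from h import *
s=bot.read_state();print(s['time_s'],s['position'],s['opening'],s['force'])
print(inc([.614,-.0735,.2],down(-.8)),inc([.614,-.0735,.136],down(-.8)))
c=snap('wrist','w1.png')
for t in ['clamp_handle','clamp_hinge','camera_head']: print(t,nets.find_in('wrist',t)[:3])
E
```

```text
2.7667 [ 0.46885231 -0.25016837  0.23375723] 0.04476103368100304 [ 0.84736851 -0.55101808 -0.39388263]
[0.635, -0.421, 0.113, 0.0, -0.0, 0.099] [0.635, -0.421, 0.326, 0.0, -0.0, 0.099]
clamp_handle [{'location': [172.6, 74.7], 'conf': 0.93}, {'location': [178.0, 129.8], 'conf': 0.51}]
clamp_hinge [{'location': [198.1, 69.3], 'conf': 0.83}, {'location': [5.4, 41.5], 'conf': 0.68}]
camera_head []
```

View pics/w1.png

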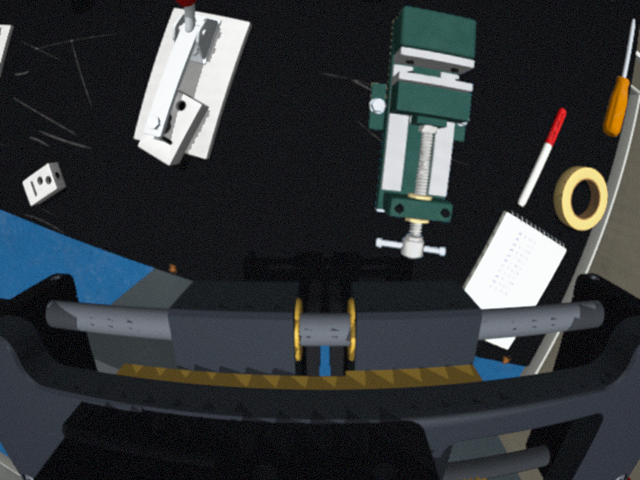

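The wrist picture shows the large clamp at (190,85), with its block at (178,130) under the bar, and the vise at (425,100). I'll go to the start point in front of the handle.

>>> {"name": "move_arm", "arguments": {"increments": [[0.635,-0.421,0.113,0,0,0.099,0],[0.635,-0.421,0.113,0,0,0.099,0],[0.635,-0.421,0.113,0,0,0.099,0],[0.635,-0.421,0.113,0,0,0.099,0],[0.635,-0.421,0.113,0,0,0.099,0],[0.635,-0.421,0.113,0,0,0.099,0],[0.635,-0.421,0.113,0,0,0.099,0],[0.635,-0.421,0.113,0,0,0.099,0]]}}

```text
time_s: 3.63
position: [0.6128, -0.0766, 0.199]
tcp_rot: [[1.0, -0.016, -0.001], [-0.016, -1.0, -0.0], [-0.001, 0.0, -1.0]]
force: [-0.6, 0.2, -0.6]
opening: 0.004
grasp_force: 0.0
```

```bash
python3 - <<'E'
from h import *
print(bot.read_state()['position'],inc([.614,-.0735,.136],down(-.8)))
c=snap('scene');s=c['image']
w=snap('wrist')
f=lambda i,x,y,w,h:cv2.resize(i[y:y+h,x:x+w],(400,450),interpolation=cv2.INTER_CUBIC)
cv2.imwrite('pics/c2.png',np.hstack([f(s,320,170,160,180),cv2.resize(w['image'],(400,300))[:300].repeat(1,0) if 0 else f(w['image'],0,0,640,480)]))
E
```

```text
[ 0.61284029 -0.0765867   0.19895561] [0.004, -0.01, 0.21, 0.0, 0.0, -0.001]
```

View pics/c2.png

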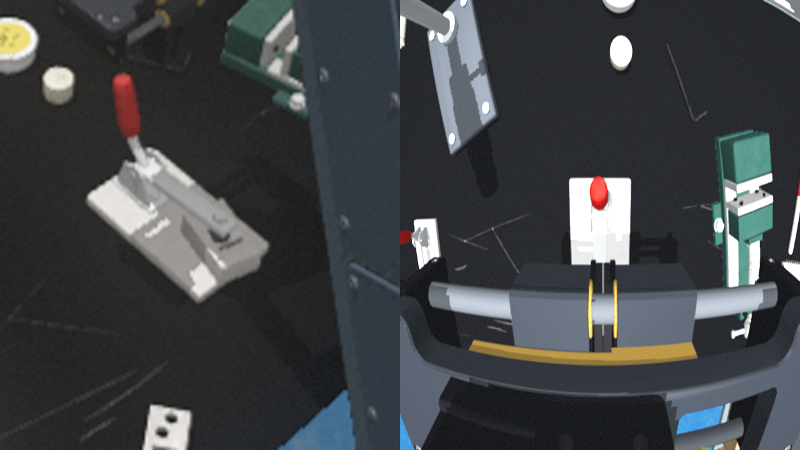

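The fingers are lined up just in front of the red handle (wrist view at (598,190) in the composite). I'll descend, then sweep along the arc.

>>> {"name": "move_arm", "arguments": {"increments": [[0,-0.01,0.1,0,0,0,0],[0.002,-0.01,0.21,0,0,0,0],[0.002,-0.01,0.21,0,0,0,0],[0.002,-0.01,0.21,0,0,0,0]]}}

```text
time_s: 4.07
position: [0.6112, -0.0746, 0.1355]
tcp_rot: [[1.0, -0.02, -0.005], [-0.02, -1.0, 0.001], [-0.005, -0.001, -1.0]]
force: [-0.2, -1.3, 0.3]
opening: 0.004
grasp_force: 0.0
```

>>> {"name": "move_arm", "arguments": {"increments": [[0.03,0,0,0,0,0,0],[0.05,0,0,0,0,0,0],[0.065,0,0.003,0,0,0,0],[0.076,0,0.008,0,0,0,0],[0.089,0,0.014,0,0,0,0],[0.101,0,0.021,0,0,0,0],[0.113,0,0.028,0,0,0,0],[0.125,0,0.036,0,0,0,0],[0.136,0,0.045,0,0,0,0],[0.147,0,0.054,0,0,0,0]]}}

```text
time_s: 4.9
position: [0.6579, -0.0737, 0.1202]
tcp_rot: [[1.0, -0.017, 0.0], [-0.017, -1.0, 0.0], [0.0, -0.0, -1.0]]
force: [0.5, 0.2, 0.7]
opening: 0.002
grasp_force: 0.8
```

```bash
python3 - <<'E'
from h import *
R=down(-.8);print(bot.read_state()['position'])
for th in np.arange(.6,1.41,.1):
    ph=np.radians(70.6)-th;r=.084
    tip=np.array([r*np.cos(ph)-.009*np.sin(ph)-.0095,r*np.sin(ph)+.009*np.cos(ph)+.046])
    print(round(th,2),inc([.611+tip[0],-.0735,tip[1]+.011],R))
E
```

```text
[ 0.65785082 -0.07374863  0.12017308]
0.6 [0.02, -0.001, 0.021, -0.0, -0.0, -0.001]
0.7 [0.038, -0.001, 0.043, -0.0, -0.0, -0.001]
0.8 [0.054, -0.002, 0.066, -0.0, -0.0, -0.001]
0.9 [0.067, -0.002, 0.091, -0.0, -0.0, -0.001]
1.0 [0.078, -0.002, 0.117, -0.0, -0.0, -0.001]
1.1 [0.086, -0.002, 0.144, -0.0, -0.0, -0.001]
1.2 [0.091, -0.002, 0.172, -0.0, -0.0, -0.001]
1.3 [0.093, -0.002, 0.2, -0.0, -0.0, -0.001]
1.4 [0.093, -0.002, 0.228, -0.0, -0.0, -0.001]
```

>>> {"name": "move_arm", "arguments": {"increments": [[0.02,0,0.021,0,0,0,0],[0.038,0,0.043,0,0,0,0],[0.054,0,0.066,0,0,0,0],[0.067,0,0.091,0,0,0,0],[0.078,0,0.117,0,0,0,0],[0.086,0,0.144,0,0,0,0],[0.091,0,0.172,0,0,0,0],[0.093,0,0.198,0,0,0,0],[0.093,0,0.205,0,0,0,0],[0.093,0,0.205,0,0,0,0]]}}

```text
time_s: 5.73
position: [0.6844, -0.0743, 0.0579]
tcp_rot: [[1.0, -0.017, -0.002], [-0.017, -1.0, 0.0], [-0.002, -0.0, -1.0]]
force: [0.5, -0.7, 0.7]
opening: 0.008
grasp_force: 0.0
```

```bash
python3 - <<'E'
from h import *
s=snap('scene')['image'];t=snap('top')['image']
f=lambda i,x,y,w,h:cv2.resize(i[y:y+h,x:x+w],(400,450),interpolation=cv2.INTER_CUBIC)
cv2.imwrite('pics/c3.png',np.hstack([f(s,320,170,160,180),f(t,340,180,107,120)]))
E
```

```text
(no output)
```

View pics/c3.png

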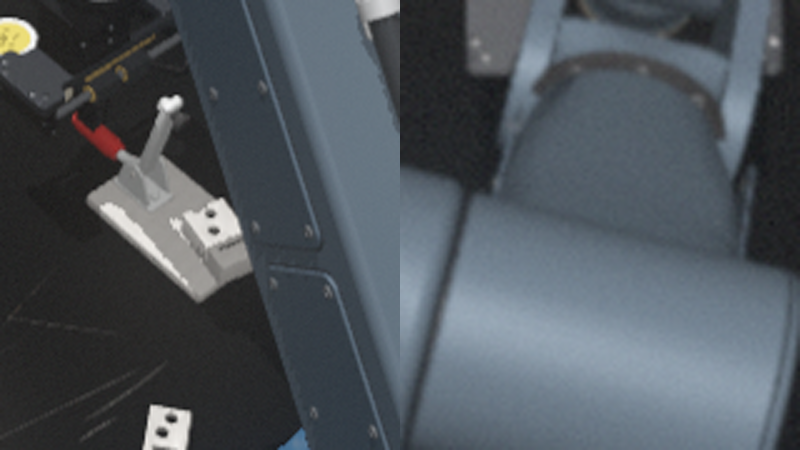

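The clamp arm stands open: in the left crop the bar is upright at (160,135), the handle is nearly level, and the block is still on its plate. I'll lift, back off and turn half round, so the wrist camera faces away from the bar and lens.

>>> {"name": "move_arm", "arguments": {"increments": [[0,0,-0.1,0,0,0,0],[0,0,-0.25,0,0,0,0],[0,0,-0.4,0,0,0,0],[0,0,-0.53,0,0,0,0.5],[0,0,-0.53,0,0,0,1],[0,0,-0.53,0,0,0,1]]}}

```text
time_s: 6.33
position: [0.6872, -0.0749, 0.2228]
tcp_rot: [[1.0, -0.017, 0.008], [-0.017, -1.0, -0.002], [0.008, 0.002, -1.0]]
force: [-0.5, -0.1, -0.1]
opening: 0.15
grasp_force: 0.0
```

>>> {"name": "move_arm", "arguments": {"increments": [[-0.1,0.01,0,0,0,-0.04,1],[-0.2,0.01,0,0,0,-0.08,1],[-0.3,0.01,0,0,0,-0.12,1],[-0.4,0.01,0,0,0,-0.16,1],[-0.5,0.01,0,0,0,-0.2,1],[-0.57,0.01,0,0,0,-0.24,1],[-0.57,0.01,0,0,0,-0.28,1],[-0.57,0.01,0,0,0,-0.32,1],[-0.57,0.01,0,0,0,-0.36,1],[-0.57,0.01,0,0,0,-0.4,1]]}}

```text
time_s: 7.17
position: [0.5122, -0.0739, 0.2162]
tcp_rot: [[0.326, 0.945, -0.004], [0.945, -0.326, 0.002], [0.0, -0.005, -1.0]]
force: [-0.5, 0.4, 0.1]
opening: 0.906
grasp_force: 0.0
```

>>> {"name": "move_arm", "arguments": {"increments": [[0,0,0,0,0,-0.06,1],[0,0,0,0,0,-0.1,1],[0,0,0,0,0,-0.14,1],[0,0,0,0,0,-0.18,1],[0,0,0,0,0,-0.22,1],[0,0,0,0,0,-0.26,1],[0,0,0,0,0,-0.3,1],[0,0,0,0,0,-0.34,1],[0,0,0,0,0,-0.38,1],[0,0,0,0,0,-0.42,1]]}}

```text
time_s: 8.0
position: [0.5123, -0.0738, 0.216]
tcp_rot: [[-0.794, 0.607, -0.005], [0.607, 0.794, 0.002], [0.005, -0.002, -1.0]]
force: [-0.3, -0.5, -0.0]
opening: 0.999
grasp_force: 0.0
```

>>> {"name": "move_arm", "arguments": {"increments": [[0,0,0,0,0,-0.04,1],[0,0,0,0,0,-0.08,1],[0,0,0,0,0,-0.11,1],[0,0,0,0,0,-0.11,1],[0,0,0,0,0,-0.11,1],[0,0,0,0,0,-0.11,1]]}}

```text
time_s: 8.5
position: [0.5134, -0.0741, 0.217]
tcp_rot: [[-0.951, 0.31, -0.002], [0.31, 0.951, 0.001], [0.002, 0.0, -1.0]]
force: [0.5, 1.0, 0.3]
opening: 1.002
grasp_force: 0.0
```

```bash
python3 - <<'E'
from h import *
s=bot.read_state();print(s['time_s'],s['position'],np.round(s['joint_positions'],1),np.round(s['tcp_rot'],3).tolist())
w=snap('wrist');c=snap('scene');t=snap('top')
cv2.imwrite('pics/w4s.png',c['image'])
f=lambda i,x,y,w,h:cv2.resize(i[y:y+h,x:x+w],(400,300),interpolation=cv2.INTER_CUBIC)
a=cv2.resize(w['image'],(480,360))
cv2.imwrite('pics/c4.png',np.vstack([np.hstack([f(w['image'],0,0,640,480),f(c['image'],340,200,120,90)]),np.hstack([f(c['image'],190,130,120,90),f(t['image'],250,90,100,75+25)])]))
E
```

```text
8.5 [ 0.51337834 -0.07412258  0.21697175] [-20.6  23.4  98.2   0.   58.5 -92.5] [[-0.951, 0.31, -0.002], [0.31, 0.951, 0.001], [0.002, 0.0, -1.0]]
```

View pics/c4.png

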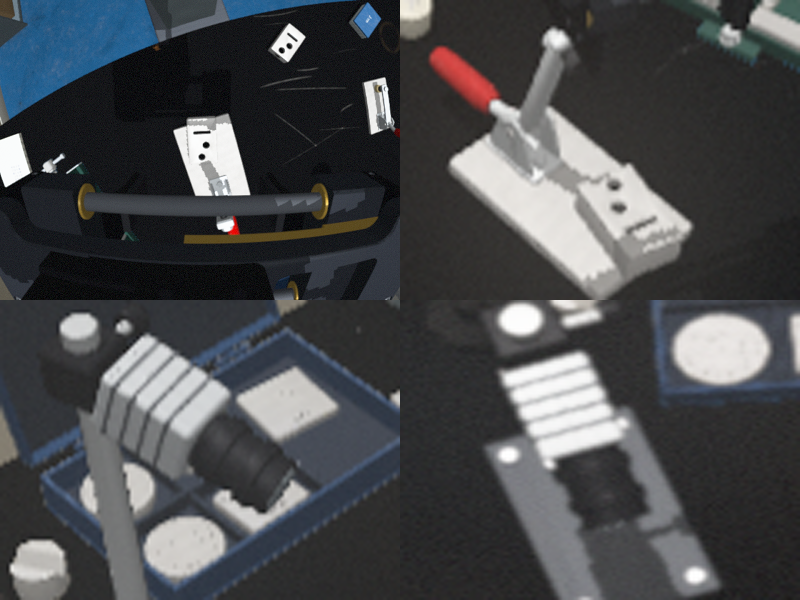

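The scene crop shows the block alone on the plate, with top-face corners near scene (393,257), (407,250) and (427,268). The camera box corners are readable in both views. I'll fit the camera pose and the block pose numerically.

```bash
cat > fit.py <<'E'
from h import *
from scipy.optimize import least_squares
def cam(q):
    u=np.array([np.cos(q[3]),np.sin(q[3]),0]);a=np.radians(20)
    L=np.cos(a)*u+[0,0,-np.sin(a)];y=np.cross([0,0,1],u);return np.array(q[:3]),np.c_[L,y,np.cross(L,y)]
E
python3 - <<'E'
from fit import *
t=snap('top');s=snap('scene');w=snap('wrist')
B=.023;b,f=-.115,-.053
obs=[(t,(275,114),(b,-B,B)),(t,(297,107.3),(b,B,B)),(t,(305.5,131.7),(f,B,B)),(t,(284,140),(f,-B,B)),
(s,(234.4,140.5),(b,B,B)),(s,(259.6,154.9),(f,B,B)),(s,(220,155.5),(b,-B,B)),(s,(245.5,183.4),(f,-B,-B))]
def res(q):
    p,R=cam(q);return np.concatenate([proj(c,p+R@np.array(l))-o for c,o,l in obs])
r=least_squares(res,[.72,.137,.27,np.radians(-159.3)],loss='soft_l1')
print(r.x,np.degrees(r.x[3]),np.round(res(r.x).reshape(-1,2),1).tolist())
p,R=cam(r.x);print('lens px top,scene',proj(t,p),proj(s,p),'view',p+R[:,0]*.124)
# block: predicted corners vs images
c=np.array([.514,-.077]);a=np.radians(166.8);Y=np.array([np.cos(a),np.sin(a)]);X=np.array([Y[1],-Y[0]])
P=[np.r_[c+X*i*.021+Y*j*.034,.038] for i,j in [(-1,-1),(1,-1),(1,1),(-1,1)]]
for C,n,fi in ((s,'s',0),(w,'w',1)): print(n,[proj(C,q,fi).round(1).tolist() for q in P],nets.find_in('scene' if n=='s' else 'wrist','block_center')[:2])
im=cv2.resize(w['image'],None,fx=4,fy=4,interpolation=cv2.INTER_CUBIC)
def poly(C,pts,img,k,fi,col): cv2.polylines(img,[np.int32([(proj(C,q,fi)+.5)*k-.5 for q in pts])],True,col,1)
poly(w,P,im,4,True,(0,0,255))
x0,y0=270*4,170*4;A=im[y0:y0+400,x0:x0+400]
si=cv2.resize(s['image'],None,fx=5,fy=5,interpolation=cv2.INTER_CUBIC);poly(s,P,si,5,0,(0,0,255))
th=np.linspace(0,6.28,40)
def camov(C,img,k):
    for x in (0,-.053): poly(C,[p+R@np.array([x,.021*np.cos(v),.021*np.sin(v)]) for v in th],img,k,0,(0,255,0))
    for x in (b,f): poly(C,[p+R@np.array([x,i*B,j*B]) for i,j in [(-1,-1),(1,-1),(1,1),(-1,1)]],img,k,0,(0,0,255))
camov(s,si,5)
ti=cv2.resize(t['image'],None,fx=5,fy=5,interpolation=cv2.INTER_CUBIC);camov(t,ti,5)
o=np.zeros((600,800,3),np.uint8);o[:300,:400]=A[:300];o[:300,400:]=si[1200:1500,1900:2300];o[300:,:400]=si[670:970,1070:1470];o[300:,400:]=ti[530:830,1330:1730]
cv2.imwrite('pics/c5.png',o)
E
```

```text
[ 0.7101964   0.13025164  0.26821054 -2.76061204] -158.1714186485288 [[0.1, -0.0], [-0.8, -2.0], [2.3, 2.5], [2.9, 2.8], [-1.2, -1.5], [0.6, 1.7], [-0.3, -2.3], [-2.6, 1.8]]
lens px top,scene [306.2914341  161.81788241] [274.5007377  185.93613217] view [0.60202908 0.08692519 0.22580004]
s [[408.9, 249.5], [393.3, 256.3], [410.0, 277.8], [426.0, 270.6]] [{'location': [408.0, 265.4], 'conf': 0.84}]
w [[301.2, 260.2], [346.0, 256.6], [340.6, 184.0], [293.8, 188.0]] []
```

View pics/c5.png

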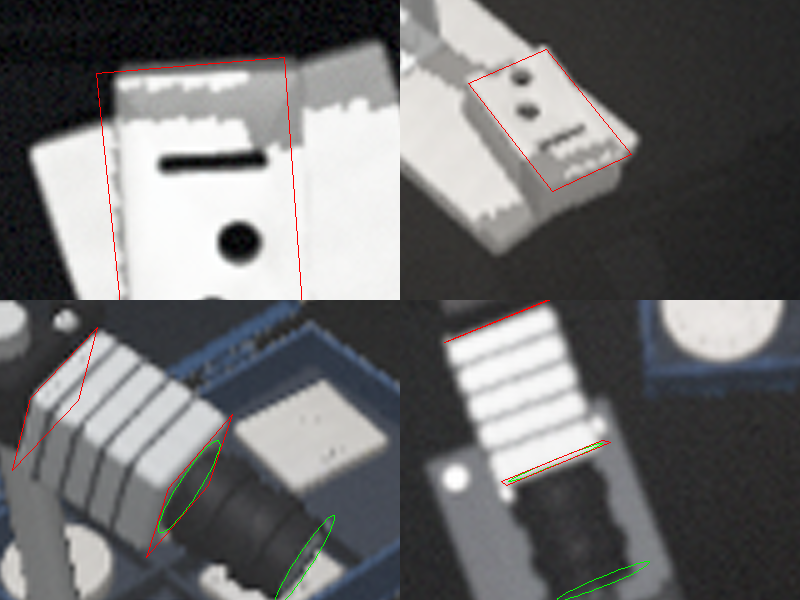

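The overlay puts the block within about 3 mm, with yaw nearer 165°, and the lens fit lands on the lens. I'll cross-check the camera using the post and the lens front, and work out the descent.

```bash
python3 - <<'E'
from fit import *
t=snap('top');s=snap('scene')
post=atz(s,(234.8,245),.014);a=np.radians(-160);u=np.array([np.cos(a),np.sin(a),0])
print('post',post,'lens from post',post+.13*u)
print('lens scene',atz(s,(275,186),.27),'top',atz(t,(303,166),.2897)-.0072*u)
R=down(165)
print(inc([.514,-.076,.1],R),inc([.514,-.076,.028],R))
E
```

```text
post [0.83261749 0.17579737 0.014     ] lens from post [0.71045745 0.13133476 0.014     ]
lens scene [0.70789923 0.13066175 0.27      ] top [0.70273406 0.13842479 0.2897    ]
[-0.001, -0.005, 0.393, -0.0, 0.0, -0.016] [-0.001, -0.005, 0.633, -0.0, 0.0, -0.016]
```

The three estimates agree on a lens at about (0.709, 0.132, 0.270). I'll descend onto the block and grip it.

>>> {"name": "move_arm", "arguments": {"increments": [[0,-0.005,0.1,0,0,-0.016,1],[0,-0.005,0.2,0,0,-0.016,1],[0,-0.005,0.3,0,0,-0.016,1],[0,-0.005,0.4,0,0,-0.016,1],[0,-0.005,0.48,0,0,-0.016,1],[0,-0.005,0.54,0,0,-0.016,1],[0,-0.005,0.59,0,0,-0.016,1],[0,-0.005,0.625,0,0,-0.016,1],[0,-0.005,0.63,0,0,-0.016,1],[0,-0.005,0.63,0,0,-0.016,1]]}}

```text
time_s: 9.83
position: [0.5137, -0.0759, 0.0286]
tcp_rot: [[-0.966, 0.26, -0.001], [0.26, 0.966, 0.0], [0.001, 0.0, -1.0]]
force: [-0.2, -0.4, 1.0]
opening: 1.0
grasp_force: 0.0
```

>>> {"name": "move_arm", "arguments": {"increments": [[0,0,0,0,0,0,0],[0,0,0,0,0,0,0],[0,0,0,0,0,0,0],[0,0,0,0,0,0,0],[0,0,0,0,0,0,0],[0,0,0,0,0,0,0],[0,0,0,0,0,0,0],[0,0,0,0,0,0,0],[0,0,0,0,0,0,0],[0,0,0,0,0,0,0]]}}

```text
time_s: 10.67
position: [0.5138, -0.0758, 0.029]
tcp_rot: [[-0.966, 0.26, 0.0], [0.26, 0.966, 0.0], [-0.0, 0.0, -1.0]]
force: [-0.5, 0.9, 2.2]
opening: 0.479
grasp_force: 30.0
```

Gripped: the opening of 41.7 mm matches the block width. Lifting now.

>>> {"name": "move_arm", "arguments": {"increments": [[0,0,-0.03,0,0,0,0],[0,0,-0.08,0,0,0,0],[0,0,-0.15,0,0,0,0],[0,0,-0.25,0,0,0,0],[0,0,-0.35,0,0,0,0],[0,0,-0.45,0,0,0,0],[0,0,-0.55,0,0,0,0],[0,0,-0.65,0,0,0,0],[0,0,-0.69,0,0,0,0],[0,0,-0.69,0,0,0,0]]}}

```text
time_s: 11.5
position: [0.5149, -0.0763, 0.2391]
tcp_rot: [[-0.966, 0.26, 0.006], [0.26, 0.966, -0.002], [-0.006, -0.001, -1.0]]
force: [-0.1, 0.2, -5.4]
opening: 0.482
grasp_force: 30.0
```

```bash
cat >> fit.py <<'E'
p,C=cam([.709,.132,.27,np.radians(-160)])
Rf=np.c_[C[:,0],np.cross(-C[:,2],C[:,0]),-C[:,2]]
V=p+.124*C[:,0]; T=V+.004*C[:,2]
E
python3 - <<'E'
from fit import *
s=bot.read_state();print(s['position'],s['grasp_force'],s['opening'],np.round(s['joint_positions'],1))
p0=np.array(s['position']);R0=np.array(s['tcp_rot']);w=Ro.from_matrix(R0.T@Rf).as_rotvec()
print(np.degrees(w),T)
for f in (.25,.5,.75,1): print(inc(p0+f*(T-p0),R0@Ro.from_rotvec(w*f).as_matrix()))
w=snap('wrist');t=snap('scene');
cv2.imwrite('pics/c6.png',np.hstack([cv2.resize(w['image'],(400,300)),cv2.resize(t['image'][100:340,180:500],(400,300))]))
E
```

```text
[ 0.51493704 -0.07627531  0.23908075] 29.998347759246826 0.4815914711555485 [-20.7  21.7  96.8  -0.   61.1 -95.7]
[ -6.26179439 -19.0418204  -34.66584685] [0.59821967 0.09167926 0.23134827]
[-0.031, 0.153, 0.007, -0.009, -0.026, -0.048]
[-0.061, 0.306, 0.013, -0.017, -0.053, -0.096]
[-0.092, 0.46, 0.02, -0.026, -0.079, -0.144]
[-0.122, 0.613, 0.026, -0.035, -0.106, -0.193]
```

View pics/c6.png

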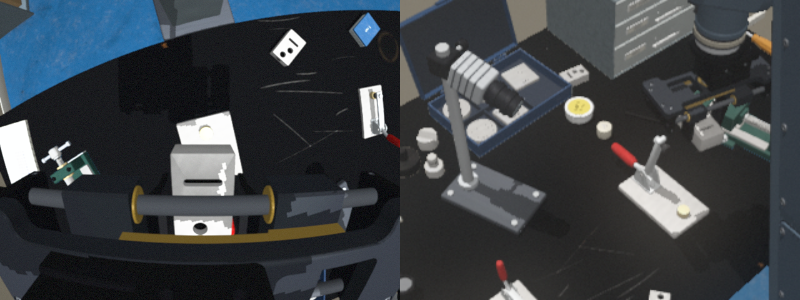

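The block is held square in the fingers at wrist (203,170), and the clamp stays open. Now the transfer to the view point, without rushing.

>>> {"name": "move_arm", "arguments": {"increments": [[-0.01,0.05,0.003,-0.003,-0.009,-0.016,0],[-0.025,0.12,0.006,-0.007,-0.021,-0.038,0],[-0.04,0.2,0.009,-0.011,-0.034,-0.062,0],[-0.056,0.28,0.012,-0.016,-0.048,-0.088,0],[-0.072,0.36,0.015,-0.02,-0.062,-0.113,0],[-0.088,0.44,0.019,-0.025,-0.076,-0.138,0],[-0.104,0.52,0.022,-0.03,-0.09,-0.163,0],[-0.116,0.58,0.025,-0.033,-0.1,-0.182,0],[-0.122,0.613,0.026,-0.035,-0.106,-0.193,0],[-0.122,0.613,0.026,-0.035,-0.106,-0.193,0]]}}

```text
time_s: 12.43
position: [0.594, 0.0939, 0.2244]
tcp_rot: [[-0.886, -0.346, 0.308], [-0.324, 0.938, 0.122], [-0.331, 0.008, -0.943]]
force: [-0.6, -0.3, -4.8]
opening: 0.481
grasp_force: 30.0
```

```bash
python3 - <<'E'
from fit import *
s=bot.read_state();print(s['position'],T,inc(T,Rf),s['force'],s['grasp_force'])
c=snap('scene');t=snap('top')
f=lambda i,x,y,w,h:cv2.resize(i[y:y+h,x:x+w],(400,400),interpolation=cv2.INTER_CUBIC)
for C in (c,t):
    print([proj(C,p+d*Cx).round(1).tolist() for d in (0,.09,.158) for Cx in [globals()['p'] is not None and __import__('fit').C[:,0]]])
cv2.imwrite('pics/c7.png',np.hstack([f(c['image'],200,120,130,130),f(t['image'],260,90,130,130)]))
E
```

```text
[0.59400046 0.09393297 0.22439585] [0.59821967 0.09167926 0.23134827] [-0.018, -0.012, -0.018, 0.003, -0.004, 0.0] [-0.61915331 -0.25989378 -4.80711322] 29.9979829788208
[[274.1, 186.0], [312.6, 212.5], [341.9, 232.5]]
[[305.4, 162.2], [320.2, 202.0], [331.1, 231.3]]
```

View pics/c7.png

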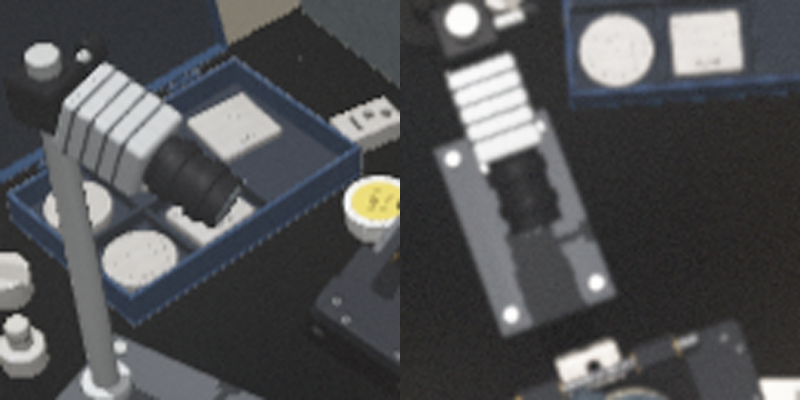

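The scene and top views show the camera untouched. The block's near end is at top (320.5,202.8), against a predicted (320.2,202.0) on the axis. I'll let it settle and check the pose.

>>> {"name": "move_arm", "arguments": {"increments": [[0,0,0,0,0,0,0],[0,0,0,0,0,0,0],[0,0,0,0,0,0,0],[0,0,0,0,0,0,0]]}}

```text
time_s: 12.87
position: [0.5969, 0.0917, 0.2282]
tcp_rot: [[-0.885, -0.342, 0.316], [-0.321, 0.94, 0.12], [-0.338, 0.004, -0.941]]
force: [-0.1, -0.7, -5.3]
opening: 0.484
grasp_force: 30.0
```

```bash
python3 - <<'E'
from fit import *
s=bot.read_state();print(s['position'],T,inc(T+[0,.002,0],Rf),s['qvel'])
E
```

```text
[0.59687175 0.09166861 0.22817835] [0.59821967 0.09167926 0.23134827] [-0.01, 0.005, -0.008, 0.001, -0.001, -0.0] [ 0.18317304 -0.18660116 -0.03702467  0.01899024 -0.09357159 -0.05276892]
```

>>> {"name": "move_arm", "arguments": {"increments": [[-0.008,0.005,-0.007,0,0,0,0],[-0.008,0.005,-0.007,0,0,0,0],[-0.008,0.005,-0.007,0,0,0,0],[-0.008,0.005,-0.007,0,0,0,0],[-0.008,0.005,-0.007,0,0,0,0],[-0.008,0.005,-0.007,0,0,0,0],[-0.008,0.005,-0.007,0,0,0,0],[-0.008,0.005,-0.007,0,0,0,0]]}}

```text
time_s: 13.53
position: [0.5978, 0.0942, 0.2309]
tcp_rot: [[-0.884, -0.343, 0.316], [-0.322, 0.939, 0.12], [-0.338, 0.004, -0.941]]
force: [0.7, 0.8, -5.9]
opening: 0.481
grasp_force: 30.0
```

```bash
python3 - <<'E'
from fit import *
s=bot.read_state();print(s['position'],T,inc(T+[0,.002,0],Rf),np.abs(s['qvel']).max(),s['grasp_force'])
print(workorder.hand_in())
E
```

```text
[0.59780823 0.09415519 0.23089003] [0.59821967 0.09167926 0.23134827] [-0.001, -0.002, -0.001, 0.001, -0.001, -0.0] 0.07910845417271538 29.998331665992737
the job is handed in; nothing more can be done
None
```

I handed the job in at about 13.5 s: the clamp arm is open and the gripper holds the steel block still, by my camera fit on the lens axis with its near end about 90 mm from the lens; the hand-in gave no verdict.

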